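# Unhook the capsule box lid and stand it in the rack

### The job

The red lid of the coffee capsule box needs to dry in the rack. Take it by its steel handle bar, swing it up on its hinge until it stands upright, lift it straight up off its hinge pins, and set it down gently, handle up, in the empty slot of the wire rack, clear of the small chopping board, and let go. Leave the grey lid on its box.

Things in the scene. Friction and masses are not known exactly. Their poses are not given: they have to be found in the camera images.
- red_lid: Red lid, 160 wide (y) x 8 mm, 0.25 kg, shut. Origin: hinge axis, mid-width, mid-thickness. x from handle to hinge, z out of top. Steel handle bar: round, 12 mm thick, along y at x=-190, z=0, 90 mm clear between its arms; 45 mm open gap to the plate's edge (x=-139). The bar rolls in the fingers; hand stays down. Free hinge. Ears (y +-45, 21 mm thick): hooks open to +x, ending at x=+13.
- red_box_pins (a point): Middle of the pin axis of the red-lidded box, 89 mm above the counter; two 8 mm pins along y. x level from box front (handle side) to back, z up. Box: white, fixed, 120 (x) x 160 x 85 mm high, its middle at x=-77. The red lid turns about this axis, handle rising (bar radius 190 mm), with 4 mm of play; once upright it comes off after 17 mm of straight lift. An inner lip stops it sliding when shut.
- lid_rack: Fixed wire rack, black base 200 (y) x 6 mm thick. Origin: on the counter under the middle of the empty slot, z up. The slot runs along y at x=0 between steel wire loops at x=+-26 mm (46 mm clear, tops 88 mm up, 136 mm long). Chopping board 98 mm high at x=+44. The lid stands in the slot on its ears, its origin 19 mm above the counter; let go, it tips a little and leans on a loop.
- grey_lid: Grey lid of a second white box, same shape, size and frame as the red lid: origin on its hinge axis, x from handle to hinge, z out of its top face. A bystander that must stay shut on its box.
Mind the look-alikes: they are no part of the job. Several things have the shape of the red_lid; the one meant has the colours described above.

How it is judged:
On the way, in this order (a step that is already met when the one before it is completed fails the run):
1. the red lid stands upright (within 15 degrees), handle up, still on its hinge pins (within 14 mm) (angle between red_lid's own x axis and vertical above 2.88 rad and distance between red_lid and red_box_pins below 0.014 m), for 0.1 s.
2. the red lid, still upright within 25 degrees, is lifted up off its pins (20 mm or more above them, within 40 mm sideways) (angle between red_lid's own x axis and vertical above 2.7 rad and z of red_lid in the frame of red_box_pins above 0.02 m and horizontal distance between red_lid and red_box_pins below 0.04 m), for 0.05 s.
At the end, for the whole second after the job is handed in: The red lid stands at rest in the rack's empty slot, handle up and within 31 degrees of upright, its hinge edge down on the base (origin under 30 mm above the counter), between the two loops and within 30 mm of the slot's middle lengthwise; the grey lid is within 15 mm of where it was (x of red_lid in the frame of lid_rack between -0.026 and 0.026 m and y of red_lid in the frame of lid_rack between -0.03 and 0.03 m and z of red_lid in the frame of lid_rack below 0.03 m and angle between red_lid's own x axis and vertical above 2.6 rad and linear speed of red_lid below 0.05 m/s and angular speed of red_lid below 0.4 rad/s and distance of grey_lid from where it was at the start of the episode below 0.015 m); the robot touches nothing.
It fails at once if the grey lid is disturbed (moved over 15 mm) (distance of grey_lid from where it was at the start of the episode above 0.015 m).
It fails at once if the red lid is dropped (faster than 0.8 m/s with the fingers off it) (linear speed of red_lid above 0.8 m/s and contact force between the fingers and red_lid below 0.01 N).
It also fails if it takes over 50 s, if anything falls off the work surface, if the arm or the gripper's body presses on something with over 40 N, if the wrist force passes 120 N, or if a joint passes its speed limit or range.

### The arm

A 6-joint arm with a two-finger parallel gripper is mounted at the origin on the work surface. World frame = base frame: x ahead of the robot, y to its left, z up, the work surface at z = 0. Lengths are in m, angles in rad, forces in N, time in s.
With the tool pointing down it reaches from about 0.35 to 0.975 m from the base axis. Payload 4.9 kg.
Tool frame: the origin (TCP) lies at the very end of the fingers, on their centre line; the grasp point (between the pads) lies 19 mm behind it; z points along the fingers, y is the line along which they close (so a half turn about z gives the same grasp; the last joint's range is limited). The gripper opens to 85 mm and grips with 20 to 120 N. Pads are 22 mm wide; open, the fingers measure 114 mm over their backs; the gripper's body (76 mm by 85 mm) begins 54 mm behind the grasp point. The pads swing forward as they close: fully open they stand 13 mm farther back than shut.
Start: joints at [1.08, 0.053, 1.613, -0, 1.476, -0.119], TCP at [0.227, 0.582, 0.231] pointing down, gripper open.
Joint ranges: [-3.01, 3.01], [-1.01, 2.22], [0.06, 2.58], [-1.02, 4.17], [0.09, 2.62], [-3.14, 3.14]. Speed limits (rad/s): [2.57, 2.57, 3.14, 3.14, 3.14, 3.14].

### API

Orientations are given as [roll, pitch, yaw] about the fixed x, y, z axes, in that order (R = Rz(yaw) Ry(pitch) Rx(roll)).
In Python, from station import sense, optics, job, search_frame, masks_of, pinpoint gives the robot as it stands. The module is installed in compiled form; this text tells all that it offers.
- The arm moves only by the tool apply_moves, never from a script. Its argument "deltas" is a list of rows, each a list of 3 entries, a list of its own where there are three numbers: the closure, from -1 (fully open) to 1 (shut), then the shift along the tool's x, y, z in units of 0.03 m (1.0 is 0.03 m), then the turn, a rotation vector about the tool's x, y, z in units of 4 degrees (1.0 is 4 degrees). In form: [[fingers, [dx, dy, dz], [wx, wy, wz]], ...]. A call has 1 to 12 rows; each row shifts and turns the commanded pose from where the row before left it, along the tool's axes as they then stand; what a row does not reach is not made up. A row lasts 1/12 s, in which the tool goes at most 41.7 mm and 7.16 degrees, less where a joint would pass 70% of its speed; a pose out of reach is approached as far as the arm can. A call with a number of a shift or a turn outside -1 to 1 is refused whole. A call with a gripper value outside its range is refused whole. The fingers move at their own pace and stop on an object; "newtons" is the grip in N (left out, the last holds). Time passes only in rows, so rows that do not move let the fingers close. It gives the time, the measured TCP pose, the force, the opening and the grip force at its end, in the units of the state.
- sense(): the state, without advancing time (a new reading comes with each control period).
- optics.snapshot(name): name is "side" or "top" or "wrist"; returns (picture, depth): 420x560x3 uint8, red, green, blue; 420x560 float32, m along the optical axis (not along the pixel's ray), 0 where there is no reading.
- optics.camera_info(name): a dict with "camera_matrix" (3x3 intrinsics, pixels), "T" (4x4, takes a point from camera to world coordinates); the wrist camera has in their place "tool_from_camera" (4x4, takes a point from camera to tool coordinates, whose origin is the TCP and whose axes are the flange's). Camera axes: x right, y down, z forward; pixel columns grow to the right and rows downward; lengths in m; the calibration is good to about 2 mm. A picture is of the moment at which its call begins: read the wrist's pose just before it. camera_info takes no time and is no camera call.
- job.hand_in(): hands the job in; it is judged then, once.
Trained networks look in the newest picture that a camera, given by its name, has taken for a name from the list of things; names that differ only in an ending like _2 or _b are one class to them, and where a whole thing is asked for, a point or a joint stands for the part that bears it (a point fixed in the world has none). Each returns a list of dicts, best first, with "conf" (0 to 1); they miss things now and then, are a little off and sometimes report something else, mostly with a low value. They report only what shows in the picture. A call takes as long as a camera call. They do not tell look-alikes from the thing itself.
- search_frame(camera, name): "point" ([column, row] in pixels, amid what is visible of it).
- masks_of(camera, name): "region" (420x560 bool, what is visible of it) and "point" ([column, row] in pixels, amid what is visible of it).
- pinpoint(camera, name): "point" ([column, row] in pixels: a listed point, or the origin of a listed thing).
The state is a dict: "t": time; "qpos": joint angles; "joint_vel": joint speeds; "effort": joint torques, N m; "ee_pos": TCP position; "ee_rot": TCP orientation; "force": force on the tool from outside, world axes, zero at the start; "moment": the same for the moment, N m; "width": finger opening in m; "grip_force": force on a finger pad.
Only numpy, scipy, OpenCV 4.12 (cv2) and the standard library are available. Lean on these libraries where they do the work, as an engineer would, in place of code of your own. Each camera call takes 0.05 s, during which the arm holds its last target. There are 200 camera calls.

## Working session

There is one attempt and no reset: what is moved stays moved. The work goes in short steps, Python scripts to look and compute and a tool call to move; the robot and the scene stay as the last step left them, time stands still between calls to the robot, and variables do not carry over. Pictures are saved under pics/ and viewed, at most 10 in all, crops included, and the job is handed in when it is done.

Besides the shell and the picture viewer there is one more tool, called as name(argument=value, ...) on one line, values as JSON. apply_moves: Moves the arm, as the interface text tells. Shifts and turns lie within -1 to 1; 1 stands for 0.03 m of shift or 4 degrees of turn. Its arguments: {"type":"object","properties":{"deltas":{"type":"array"},"newtons":{"type":"number"}},"required":["deltas"]}

```bash
mkdir -p pics
cat > h.py <<'E'
import numpy as np, cv2
from station import sense, optics, job, search_frame, masks_of, pinpoint
from scipy.spatial.transform import Rotation as R
def cloud(cam, d):
    i=optics.camera_info(cam); K=np.array(i["camera_matrix"])
    if "T" in i: T=np.array(i["T"])
    else:
        s=sense(); T=np.eye(4); T[:3,:3]=R.from_euler('xyz',s["ee_rot"]).as_matrix(); T[:3,3]=s["ee_pos"]; T=T@np.array(i["tool_from_camera"])
    v,u=np.mgrid[:d.shape[0],:d.shape[1]]
    P=np.stack([(u-K[0,2])*d/K[0,0],(v-K[1,2])*d/K[1,1],d],-1)
    return P@T[:3,:3].T+T[:3,3]
def save(n,p): cv2.imwrite(f"pics/{n}.png",p[:,:,::-1])
E
python3 - <<'E'
from h import *
print(sense())
ims=[]
for c in("side","top"):
    p,d=optics.snapshot(c); P=cloud(c,d); np.savez(c,p=p,P=P,d=d); save(c+"0",p)
    for n in("red_lid","lid_rack","grey_lid","red_box_pins"):
        for r in pinpoint(c,n)[:3]:
            u,v=map(int,r["point"]); print(c,n,round(r["conf"],2),u,v,P[v,u].round(3))
E
```

```text
{'t': 0.0, 'qpos': array([ 1.08000090e+00,  5.33874822e-02,  1.61428332e+00,  1.41662119e-06,
        1.47597692e+00, -1.19004356e-01]), 'joint_vel': array([-0.00057988, -0.00089257,  0.00131266, -0.00165244,  0.00376411,
       -0.00095515]), 'effort': array([ 4.04828188e-04, -3.93681443e+01, -3.70176530e+01, -8.19133834e-05,
        6.91575115e-03, -1.98901887e-05]), 'ee_pos': array([0.2267641 , 0.58175435, 0.2300504 ]), 'ee_rot': array([-3.13955229e+00, -2.45385028e-04,  2.76980120e+00]), 'force': array([-0.36181323, -0.23604786,  0.39207029]), 'moment': array([0.02165811, 0.0242277 , 0.03596673]), 'grip_force': 0.0, 'width': 0.08519388046181328}
side red_lid 0.86 338 263 [ 0.635 -0.202  0.001]
side red_lid 0.68 259 368 [ 0.358 -0.452 -0.005]
side lid_rack 0.7 238 172 [0.463 0.258 0.005]
side grey_lid 0.96 311 192 [0.662 0.105 0.002]
side grey_lid 0.51 339 263 [ 0.639 -0.201 -0.   ]
side red_box_pins 0.85 340 264 [ 0.641 -0.203 -0.003]
top red_lid 0.74 351 175 [ 0.614 -0.298  0.   ]
top lid_rack 0.64 168 225 [0.473 0.266 0.005]
top grey_lid 0.72 248 170 [ 0.637  0.018 -0.003]
top red_box_pins 0.46 348 174 [ 0.617 -0.289 -0.001]
```

View pics/top0.png

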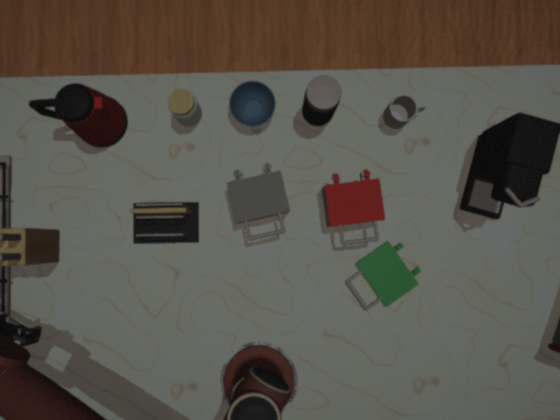

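View pics/side0.png

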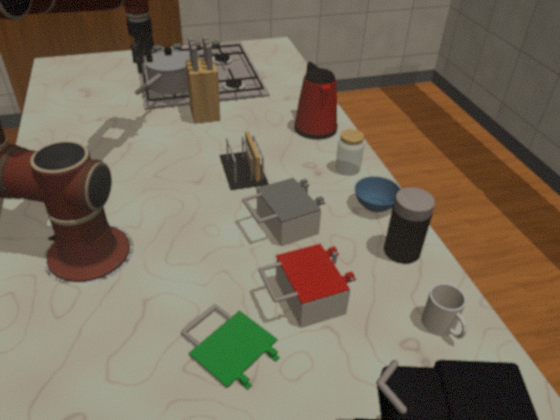

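The top view shows the red lid at (355,202) with its bar at about (360,243), the rack at (166,223) with the board on its far side, grey lid at (258,197) and a green lid lying on the counter at (387,272). The side view agrees.

Run:
```python
from h import *
def rect(Q):
    (c,s,a)=cv2.minAreaRect(Q.astype(np.float32)*1000); return np.round(c,1),np.round(s,1),round(a,2)
for c in("top","side"):
    D=np.load(c+".npz"); p=D["p"].astype(int);P=D["P"]
    r,g,b=p[...,0],p[...,1],p[...,2]
    box=(P[...,0]>.45)&(P[...,0]<.75)
    m=(r>2*g)&(r>2*b)&box&(P[...,1]<-.1)&(P[...,1]>-.42)&(P[...,2]>.07)&(P[...,2]<.12)
    print(c,"red",m.sum(),rect(P[m][:,:2]),"z",np.median(P[m][:,2]))
    # plate only: open to drop ears
    k=cv2.morphologyEx(m.astype(np.uint8),cv2.MORPH_OPEN,np.ones((15,15)))>0
    if k.any(): print(" plate",rect(P[k][:,:2]),np.median(P[k],0))
    # bar
    n=(P[...,2]>.075)&(P[...,2]<.11)&~m&(P[...,0]<.6)&(P[...,0]>.4)&(P[...,1]<-.15)&(P[...,1]>-.4)
    print(" bar-ish",n.sum(), rect(P[n][:,:2]) if n.sum()>5 else 0)
    # rack
    q=(P[...,0]>.36)&(P[...,0]<.6)&(P[...,1]>.13)&(P[...,1]<.4)
    base=q&(p.sum(-1)<110)&(P[...,2]<.015)&(P[...,2]>-.01); print(" base",base.sum(),rect(P[base][:,:2]))
    t=q&(P[...,2]>.06)&(P[...,2]<.093); print(" wires",t.sum(),np.round(P[t][::max(1,t.sum()//25)],3).tolist())
    t=q&(P[...,2]>.093)&(P[...,2]<.12); print(" board",t.sum(),rect(P[t][:,:2]) if t.sum()>4 else 0, np.median(P[t],0) if t.sum() else 0)
p=np.load("top.npz")["p"]
save("crop1",np.hstack([cv2.resize(p[190:255,120:210],None,fx=4,fy=4),cv2.resize(p[160:250,310:400],None,fx=4,fy=4)[:260]]))
```

```text
top red 2301 (array([ 538.1, -288.3]), array([148.1, 157.5]), 5.83) z 0.09216096315476663
 plate (array([ 522.7, -289.1]), array([117.2, 155.8]), 5.75) [ 0.5188738  -0.29141626  0.0920516 ]
 bar-ish 444 (array([ 504.5, -291.9]), array([199. , 161.4]), 5.15)
 base 1561 (array([480.4, 273.3]), array([117.4, 196.7]), 0.21)
 wires 375 [[0.534, 0.256, 0.082], [0.533, 0.212, 0.085], [0.532, 0.303, 0.088], [0.531, 0.261, 0.083], [0.53, 0.214, 0.086], [0.529, 0.31, 0.087], [0.529, 0.268, 0.08], [0.519, 0.268, 0.092], [0.511, 0.294, 0.093], [0.508, 0.193, 0.062], [0.506, 0.306, 0.078], [0.506, 0.265, 0.068], [0.498, 0.336, 0.086], [0.497, 0.293, 0.086], [0.496, 0.25, 0.083], [0.495, 0.207, 0.082], [0.494, 0.302, 0.085], [0.493, 0.255, 0.089], [0.492, 0.213, 0.084], [0.445, 0.313, 0.087], [0.444, 0.27, 0.086], [0.443, 0.226, 0.092], [0.443, 0.325, 0.088], [0.442, 0.278, 0.088], [0.441, 0.235, 0.089]]
 board 244 (array([512.7, 271.8]), array([ 87.9, 137.9]), 28.73) [0.51297988 0.27265667 0.09719444]
side red 2608 (array([ 535.8, -290.9]), array([145.8, 160.5]), 6.01) z 0.09171800235673189
 plat
[... 230 characters left out ...]
res 326 [[0.506, 0.339, 0.089], [0.533, 0.325, 0.087], [0.492, 0.335, 0.079], [0.495, 0.336, 0.074], [0.496, 0.309, 0.087], [0.507, 0.328, 0.069], [0.506, 0.311, 0.076], [0.528, 0.277, 0.09], [0.441, 0.298, 0.083], [0.506, 0.31, 0.062], [0.507, 0.255, 0.093], [0.443, 0.273, 0.083], [0.496, 0.251, 0.085], [0.506, 0.241, 0.087], [0.44, 0.244, 0.087], [0.493, 0.224, 0.088], [0.507, 0.218, 0.086], [0.526, 0.204, 0.088], [0.441, 0.219, 0.085], [0.534, 0.211, 0.076], [0.534, 0.21, 0.072], [0.441, 0.204, 0.084], [0.444, 0.203, 0.08], [0.495, 0.207, 0.066], [0.507, 0.19, 0.071], [0.513, 0.187, 0.065]]
 board 121 (array([511.9, 271. ]), array([161.9,  15.2]), 89.71) [0.51227617 0.26846886 0.09689635]
```

View pics/crop1.png

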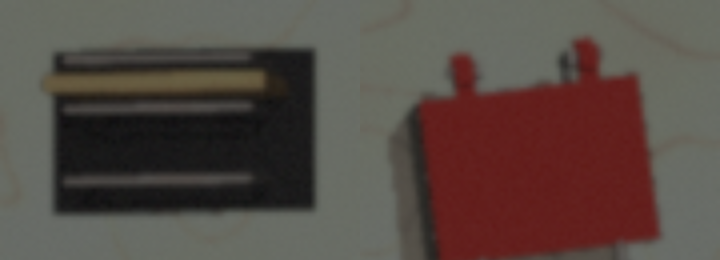

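The crop shows the slot as the dark gap between the loops at rows ~107 and ~180, and the red lid's yaw is about 5.8°. My estimates are hinge at (0.601,-0.283), bar at (0.412,-0.302,0.089) and slot at (0.4685,0.271).

apply_moves(deltas=[[-0.2,[-0.5,-0.45,0],[0,0,0.5]],[-0.2,[-1,-0.89,0],[0,0,0]],[-0.2,[-1,-0.89,0],[0,0,0]],[-0.2,[-1,-0.89,0],[0,0,0]],[-0.2,[-1,-0.89,0],[0,0,0]],[-0.2,[-1,-0.89,0],[0,0,0]],[-0.2,[-1,-0.89,0],[0,0,0]],[-0.2,[-1,-0.89,0],[0,0,0]],[-0.2,[-1,-0.89,0],[0,0,0]],[-0.2,[-1,-0.89,0],[0,0,0]],[-0.2,[-1,-0.89,0],[0,0,0]],[-0.2,[-0.5,-0.45,0],[0,0,0]]])

```text
t: 1.5
ee_pos: [0.4156, 0.1788, 0.2317]
ee_rot: [-3.141, 0.002, 2.732]
force: [0.1, 0.7, 0.3]
width: 0.0506
grip_force: 0.0
```

apply_moves(deltas=[[-0.2,[0,0,0],[0,0,1]],[-0.2,[0,0,0],[0,0,1]],[-0.2,[0,0,0],[0,0,1]],[-0.2,[0,0,0],[0,0,1]],[-0.2,[0,0,0],[0,0,1]],[-0.2,[0,0,0],[0,0,1]],[-0.2,[0,0,0],[0,0,1]],[-0.2,[0,0,0],[0,0,1]],[-0.2,[0,0,0],[0,0,1]],[-0.2,[0,0,0],[0,0,1]],[-0.2,[0,0,0],[0,0,1]],[-0.2,[0,0,0],[0,0,1]]])

```text
t: 2.5
ee_pos: [0.4145, 0.182, 0.2315]
ee_rot: [3.141, 0.0, 1.894]
force: [0.6, 0.5, 0.5]
width: 0.0513
grip_force: 0.0
```

apply_moves(deltas=[[-0.2,[0,0,0],[0,0,1]],[-0.2,[0,0,0],[0,0,1]],[-0.2,[0,0,0],[0,0,1]],[-0.2,[0,0,0],[0,0,0.2]],[-0.2,[0,0,0],[0,0,0]]])

```text
t: 2.92
ee_pos: [0.4145, 0.182, 0.2314]
ee_rot: [3.141, -0.0, 1.675]
force: [0.1, -0.0, -0.5]
width: 0.0509
grip_force: 0.0
```

apply_moves(deltas=[[-0.2,[-0.5,-0.06,0],[0,0,0]],[-0.2,[-1,-0.11,0],[0,0,0]],[-0.2,[-1,-0.11,0],[0,0,0]],[-0.2,[-1,-0.11,0],[0,0,0]],[-0.2,[-1,-0.11,0],[0,0,0]],[-0.2,[-1,-0.11,0],[0,0,0]],[-0.2,[-1,-0.11,0],[0,0,0]],[-0.2,[-1,-0.11,0],[0,0,0]],[-0.2,[-1,-0.11,0],[0,0,0]],[-0.2,[-1,-0.11,0],[0,0,0]],[-0.2,[-1,-0.11,0],[0,0,0]],[-0.2,[-1,-0.11,0],[0,0,0]]])

```text
t: 3.92
ee_pos: [0.4118, -0.1666, 0.2315]
ee_rot: [3.141, 0.0, 1.675]
force: [1.0, 0.0, 0.4]
width: 0.051
grip_force: 0.0
```

apply_moves(deltas=[[-0.2,[-1,-0.11,0.2],[0,0,0]],[-0.2,[-1,-0.11,0.3],[0,0,0]],[-0.2,[-1,-0.11,0.3],[0,0,0]],[-0.2,[-1,-0.11,0.2],[0,0,0]],[-0.2,[-0.5,-0.06,0],[0,0,0]],[-0.2,[0,0,0],[0,0,0]],[-0.2,[0,0,0],[0,0,0]]])

```text
t: 4.5
ee_pos: [0.411, -0.301, 0.2015]
ee_rot: [3.142, -0.001, 1.673]
force: [-1.5, -0.3, 0.1]
width: 0.0511
grip_force: 0.0
```

Run:
```python
from h import *
s=sense();print(s["ee_pos"],s["ee_rot"])
p,d=optics.snapshot("wrist"); P=cloud("wrist",d); save("w1",p)
r,g,b=[p[...,i].astype(int) for i in range(3)]
m=(r>2*g)&(r>2*b)&(P[...,2]>.07)&(P[...,2]<.12)
print(m.sum(),cv2.minAreaRect(P[m][:,:2].astype(np.float32)*1000),np.median(P[m][:,2]))
n=(P[...,2]>.075)&(P[...,2]<.115)&~m&(P[...,0]<.445)&(P[...,1]<-.2)&(P[...,1]>-.4)&(d>0)
print(n.sum(),cv2.minAreaRect(P[n][:,:2].astype(np.float32)*1000))
for y in np.arange(-.36,-.24,.02):
    k=n&(abs(P[...,1]-y)<.006)&(P[...,0]<.43); 
    if k.any(): print(round(y,2),k.sum(),np.percentile(P[k][:,0],[2,50,98]).round(4),P[k][:,2].max().round(4))
```

```text
[ 0.41095988 -0.30102452  0.20147749] [ 3.14156146e+00 -7.74473131e-04  1.67328720e+00]
37190 ((540.0275268554688, -287.3489074707031), (152.1656951904297, 158.30763244628906), 5.8474249839782715) 0.0928096684869189
3561 ((428.45965576171875, -299.41461181640625), (42.215087890625, 109.32018280029297), 4.77537727355957)
-0.36 10 [0.4171 0.4215 0.4255] 0.0931
-0.34 287 [0.4121 0.4187 0.4292] 0.0959
-0.32 273 [0.4101 0.416  0.422 ] 0.0962
-0.3 282 [0.408  0.4138 0.4198] 0.0964
-0.28 290 [0.406  0.4118 0.4174] 0.0966
-0.26 343 [0.404  0.4102 0.4247] 0.0961
```

View pics/w1.png

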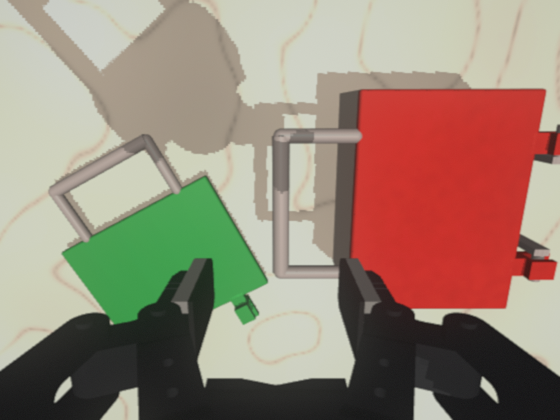

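The wrist view shows the bar at column ~280 (rows 135-270), centred under the fingers, with the green lid flat on the counter. The measured bar position is (0.4137,-0.300) and the hinge is (0.603,-0.281).

apply_moves(deltas=[[-0.2,[0,0.09,0.5],[0,0,0]],[-0.2,[0,0,0.8],[0,0,0]],[-0.2,[0,0,0.8],[0,0,0]],[-0.2,[0,0,0.8],[0,0,0]],[-0.2,[0,0,0.7],[0,0,0]],[-0.2,[0,0,0.5],[0,0,0]],[-0.2,[0,0,0.3],[0,0,0]],[-0.2,[0,0,0],[0,0,0]],[-0.2,[0,0,0],[0,0,0]]])

```text
t: 5.3
ee_pos: [0.4141, -0.3, 0.0698]
ee_rot: [3.141, 0.0, 1.675]
force: [0.4, -0.9, 1.3]
width: 0.0514
grip_force: 0.0
```

apply_moves(deltas=[[1,[0,0,0],[0,0,0]],[1,[0,0,0],[0,0,0]],[1,[0,0,0],[0,0,0]],[1,[0,0,0],[0,0,0]],[1,[0,0,0],[0,0,0]],[1,[0,0,0],[0,0,0]],[1,[0,0,0],[0,0,0]],[1,[0,0,0],[0,0,0]]], newtons=30)

```text
t: 5.97
ee_pos: [0.4142, -0.3012, 0.07]
ee_rot: [3.14, 0.001, 1.674]
force: [0.7, 0.0, 5.1]
width: 0.0107
grip_force: 29.3
```

apply_moves(deltas=[[1,[0,0.014,-0.414],[0,0,0]],[1,[0,0.041,-0.412],[0,0,0]],[1,[0,0.068,-0.409],[0,0,0]],[1,[0,0.094,-0.404],[0,0,0]],[1,[0,0.12,-0.397],[0,0,0]],[1,[0,0.146,-0.388],[0,0,0]],[1,[0,0,0],[0,0,0]]])

```text
t: 6.55
ee_pos: [0.4303, -0.3003, 0.1459]
ee_rot: [3.137, 0.004, 1.674]
force: [0.3, -0.8, -2.5]
width: 0.0111
grip_force: 29.2
```

apply_moves(deltas=[[1,[0,0.171,-0.378],[0,0,0]],[1,[0,0.195,-0.366],[0,0,0]],[1,[0,0.219,-0.352],[0,0,0]],[1,[0,0.241,-0.337],[0,0,0]],[1,[0,0.263,-0.32],[0,0,0]],[1,[0,0.283,-0.302],[0,0,0]],[1,[0,0,0],[0,0,0]],[1,[0,0,0],[0,0,0]]])

```text
t: 7.22
ee_pos: [0.4699, -0.2951, 0.2045]
ee_rot: [3.141, 0.001, 1.674]
force: [-0.0, 0.4, -1.8]
width: 0.011
grip_force: 29.3
```

apply_moves(deltas=[[1,[0,0.302,-0.283],[0,0,0]],[1,[0,0.32,-0.263],[0,0,0]],[1,[0,0.337,-0.241],[0,0,0]],[1,[0,0.352,-0.219],[0,0,0]],[1,[0,0.366,-0.195],[0,0,0]],[1,[0,0.378,-0.171],[0,0,0]],[1,[0,0,0],[0,0,0]],[1,[0,0,0],[0,0,0]]])

```text
t: 7.88
ee_pos: [0.5305, -0.2892, 0.2469]
ee_rot: [-3.142, 0.002, 1.674]
force: [-4.0, -0.3, 6.1]
width: 0.0107
grip_force: 30.6
```

apply_moves(deltas=[[1,[0,0.388,-0.146],[0,0,0]],[1,[0,0.397,-0.12],[0,0,0]],[1,[0,0.404,-0.094],[0,0,0]],[1,[0,0.409,-0.068],[0,0,0]],[1,[0,0.412,-0.041],[0,0,0]],[1,[0,0.41,-0.014],[0,0,0]],[1,[0,0,0],[0,0,0]],[1,[0,0,0],[0,0,0]]])

```text
t: 8.55
ee_pos: [0.6026, -0.2814, 0.2598]
ee_rot: [3.141, 0.001, 1.674]
force: [-0.1, -0.2, 3.4]
width: 0.0106
grip_force: 31.8
```

Run:
```python
from h import *
p,d=optics.snapshot("side"); P=cloud("side",d); save("s2",cv2.resize(p[60:340,180:460],None,fx=2,fy=2))
r,g,b=[p[...,i].astype(int) for i in range(3)]
m=(r>2*g)&(r>2*b)&(P[...,0]>.5)&(P[...,0]<.7)&(P[...,1]<-.15)&(P[...,1]>-.42)&(P[...,2]>.05)
Q=P[m];c=Q.mean(0);print(m.sum(),c,np.linalg.svd(Q-c,full_matrices=False)[2][2],Q[:,2].min(),Q[:,2].max())
```

```text
1894 [ 0.59124054 -0.29357145  0.27813236] [0.98817195 0.13628526 0.07030312] 0.08221744658073493 0.5832226738067421
```

View pics/s2.png

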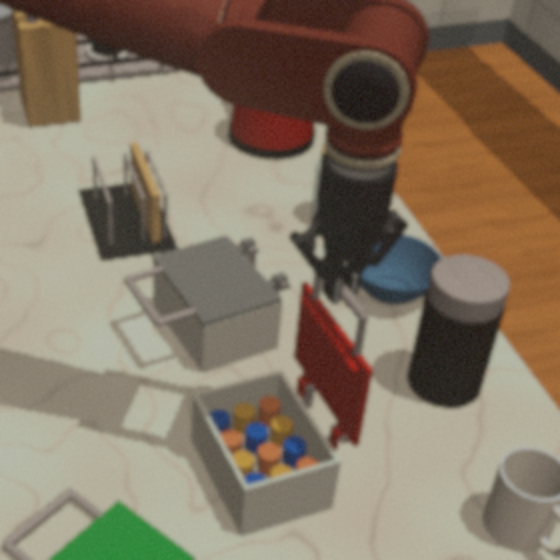

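The side view shows the red lid standing upright on its pins at (335,365), held by the bar. Next is the straight lift.

apply_moves(deltas=[[1,[0,0,-0.1],[0,0,0]],[1,[0,0,-0.15],[0,0,0]],[1,[0,0,-0.2],[0,0,0]],[1,[0,0,-0.2],[0,0,0]],[1,[0,0,-0.25],[0,0,0]],[1,[0,0,-0.3],[0,0,0]],[1,[0,0,-0.35],[0,0,0]],[1,[0,0,-0.35],[0,0,0]],[1,[0,0,-0.3],[0,0,0]],[1,[0,0,-0.2],[0,0,0]],[1,[0,0,-0.1],[0,0,0]],[1,[0,0,0],[0,0,0]]])

```text
t: 9.6
ee_pos: [0.6029, -0.2813, 0.3357]
ee_rot: [3.14, 0.001, 1.674]
force: [-0.6, 0.4, -2.8]
width: 0.0108
grip_force: 31.3
```

```bash
cat > lid.py <<'E'
from h import *
import sys
s=sense(); e=s["ee_pos"]; print(e,s["ee_rot"],s["force"])
for c in("side","top"):
    p,d=optics.snapshot(c); P=cloud(c,d); r,g,b=[p[...,i].astype(int) for i in range(3)]
    m=(r>2.5*g)&(r>2.5*b)&(abs(P[...,0]-e[0])<.09)&(abs(P[...,1]-e[1])<.1)&(P[...,2]<e[2]-.01)&(P[...,2]>e[2]-.21)
    Q=P[m]
    if len(Q)>30:
        c0=np.median(Q,0); n=np.linalg.svd(Q-Q.mean(0),full_matrices=False)[2][2]; print(c,len(Q),c0.round(4),n.round(3),Q.min(0).round(3),Q.max(0).round(3))
    if len(sys.argv)>1 and c=="side": save(sys.argv[1],cv2.resize(p[60:340,140:420],None,fx=2,fy=2))
E
python3 lid.py
```

```text
[ 0.60285889 -0.28126662  0.33565342] [3.14015847e+00 1.10220131e-03 1.67374000e+00] [-0.60183323  0.39797375 -2.84018724]
side 493 [ 0.6025 -0.3091  0.2887] [0.993 0.112 0.035] [ 0.586 -0.364  0.166] [ 0.614 -0.21   0.301]
top 68 [ 0.5937 -0.222   0.2905] [-0.999 -0.038  0.02 ] [ 0.586 -0.28   0.236] [ 0.598 -0.203  0.301]
```

apply_moves(deltas=[[1,[0,0,0],[0,0,0.4]],[1,[0,0,0],[0,0,0.7]],[1,[0,0,0],[0,0,0.37]],[1,[0,0,0],[0,0,0]]])

```text
t: 10.03
ee_pos: [0.6022, -0.2809, 0.3331]
ee_rot: [-3.14, -0.001, 1.571]
force: [-0.8, 0.5, -2.4]
width: 0.0108
grip_force: 31.3
```

apply_moves(deltas=[[1,[0.1,-0.02,0],[0,0,0]],[1,[0.25,-0.06,0],[0,0,0]],[1,[0.4,-0.1,0],[0,0,0]],[1,[0.6,-0.15,0],[0,0,0]],[1,[0.8,-0.19,0],[0,0,0]],[1,[0.9,-0.22,0],[0,0,0]],[1,[0.9,-0.22,0],[0,0,0]],[1,[0.9,-0.22,0],[0,0,0]],[1,[0.9,-0.22,0],[0,0,0]],[1,[0.9,-0.22,0],[0,0,0]],[1,[0.9,-0.22,0],[0,0,0]],[1,[0.9,-0.22,0],[0,0,0]]])

```text
t: 11.03
ee_pos: [0.5395, -0.0254, 0.3345]
ee_rot: [3.141, -0.0, 1.572]
force: [0.3, -0.0, -2.1]
width: 0.0106
grip_force: 31.2
```

apply_moves(deltas=[[1,[0.9,-0.22,0],[0,0,0]],[1,[0.9,-0.22,0],[0,0,0]],[1,[0.9,-0.22,0],[0,0,0]],[1,[0.9,-0.22,0],[0,0,0]],[1,[0.9,-0.22,0],[0,0,0]],[1,[0.9,-0.22,0],[0,0,0]],[1,[0.9,-0.22,0],[0,0,0]],[1,[0.9,-0.22,0],[0,0,0]],[1,[0.9,-0.22,0],[0,0,0]],[1,[0.8,-0.19,0],[0,0,0]],[1,[0.6,-0.15,0],[0,0,0]],[1,[0.3,-0.07,0],[0,0,0]]])

```text
t: 12.03
ee_pos: [0.467, 0.2689, 0.3344]
ee_rot: [-3.141, -0.001, 1.575]
force: [-0.2, 0.8, -2.6]
width: 0.011
grip_force: 31.2
```

apply_moves(deltas=[[1,[0.15,-0.04,0],[0,0,0]],[1,[0,0,0],[0,0,0]],[1,[0,0,0],[0,0,0]],[1,[0,0,0],[0,0,0]]])

```text
t: 12.37
ee_pos: [0.4679, 0.27, 0.3343]
ee_rot: [3.141, 0.0, 1.57]
force: [0.7, -0.3, -2.1]
width: 0.0107
grip_force: 31.2
```

```bash
python3 lid.py s3
```

```text
[0.46788561 0.27002535 0.33434395] [3.14143684e+00 3.69555167e-04 1.56999999e+00] [ 0.73802079 -0.31950968 -2.09858886]
side 99 [0.4641 0.2548 0.2887] [-1.    -0.007  0.001] [0.457 0.188 0.193] [0.47  0.342 0.3  ]
top 120 [0.4644 0.2163 0.2876] [-0.986 -0.146 -0.078] [0.457 0.188 0.157] [0.481 0.271 0.302]
```

View pics/s3.png

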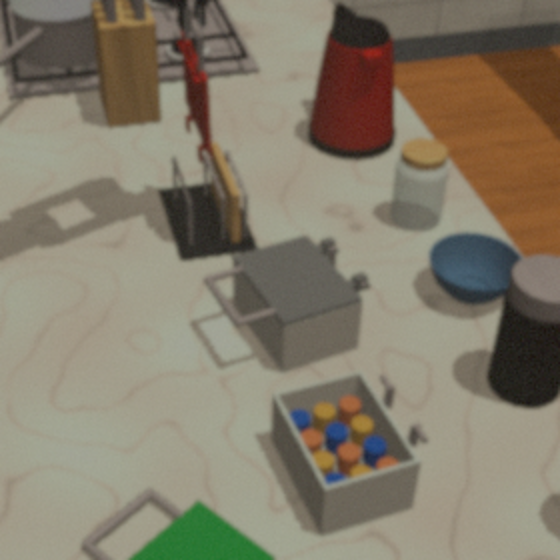

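The side view shows the lid hanging upright above the slot, at about (197,100) in the picture. Lowering now.

apply_moves(deltas=[[1,[0,0,0.15],[0,0,0]],[1,[0,0,0.3],[0,0,0]],[1,[0,0,0.5],[0,0,0]],[1,[0,0,0.6],[0,0,0]],[1,[0,0,0.6],[0,0,0]],[1,[0,0,0.6],[0,0,0]],[1,[0,0,0.6],[0,0,0]],[1,[0,0,0.5],[0,0,0]],[1,[0,0,0.4],[0,0,0]],[1,[0,0,0.2],[0,0,0]],[1,[0,0,0.1],[0,0,0]],[1,[0,0,0],[0,0,0]]])

```text
t: 13.47
ee_pos: [0.4674, 0.2707, 0.197]
ee_rot: [-3.141, 0.0, 1.571]
force: [0.6, 0.3, -3.4]
width: 0.0106
grip_force: 31.2
```

apply_moves(deltas=[[1,[0,0,0.06],[0,0,0]],[1,[0,0,0.06],[0,0,0]],[1,[0,0,0.05],[0,0,0]],[1,[0,0,0.04],[0,0,0]],[1,[0,0,0],[0,0,0]]])

```text
t: 13.88
ee_pos: [0.469, 0.2715, 0.194]
ee_rot: [3.138, -0.002, 1.571]
force: [0.4, 1.5, 4.9]
width: 0.0107
grip_force: 31.9
```

apply_moves(deltas=[[1,[0,-0.1,0],[0,0,0]],[1,[0,-0.2,0],[0,0,0]],[1,[0,-0.2,0],[0,0,0]],[1,[0,-0.2,0.02],[0,0,0]],[1,[0,-0.2,0.03],[0,0,0]],[1,[0,-0.2,0.03],[0,0,0]],[1,[0,0,0],[0,0,0]]])

```text
t: 14.47
ee_pos: [0.4343, 0.2714, 0.1907]
ee_rot: [3.14, -0.001, 1.572]
force: [-1.1, 0.3, 7.7]
width: 0.0108
grip_force: 32.7
```

```bash
python3 lid.py s4
```

```text
[0.43428057 0.27135388 0.19069524] [ 3.13974653e+00 -1.24400058e-03  1.57169122e+00] [-1.06558413  0.28749346  7.71797221]
top 317 [0.4559 0.2328 0.1102] [-0.974  0.017 -0.227] [0.434 0.189 0.004] [0.48  0.311 0.161]
```

View pics/s4.png

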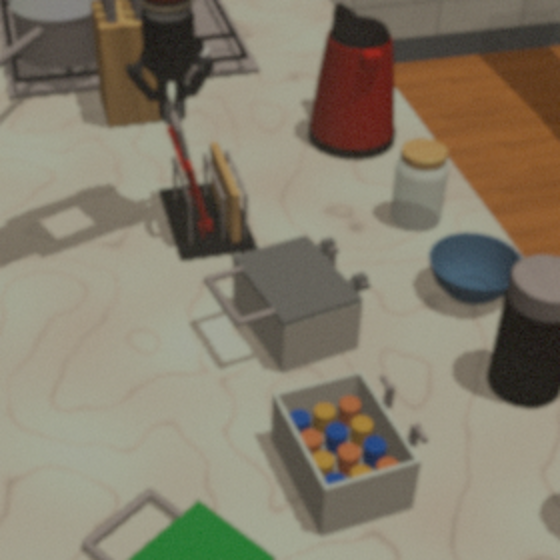

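The side view shows the lid standing in the slot at about (195,180), tilted away from the board. I'll lean it a little more, until it meets the loop.

apply_moves(deltas=[[1,[0,-0.12,0.03],[0,0,0]],[1,[0,-0.12,0.03],[0,0,0]],[1,[0,-0.1,0.03],[0,0,0]],[1,[0,0,0],[0,0,0]]])

```text
t: 14.9
ee_pos: [0.4247, 0.2714, 0.1887]
ee_rot: [3.139, -0.002, 1.572]
force: [-1.0, 0.3, 9.6]
width: 0.0109
grip_force: 33.0
```

apply_moves(deltas=[[1,[0,-0.12,0.02],[0,0,0]],[1,[0,-0.12,0.02],[0,0,0]],[1,[0,-0.06,0.02],[0,0,0]],[1,[0,0,0],[0,0,0]]])

```text
t: 15.23
ee_pos: [0.416, 0.2714, 0.1865]
ee_rot: [3.138, -0.002, 1.571]
force: [0.0, -0.0, 6.6]
width: 0.0106
grip_force: 33.0
```

apply_moves(deltas=[[0.6,[0,-0.04,0],[0,0,0]],[0.5,[0,0,0],[0,0,0]],[0.4,[0,0,0],[0,0,0]],[0.2,[0,0,0],[0,0,0]],[0.0,[0,0,0],[0,0,0]],[-0.3,[0,0,0],[0,0,0]],[-0.6,[0,0,0],[0,0,0]],[-0.6,[0,0,0],[0,0,0]],[-0.6,[0,0,0],[0,0,0]]])

```text
t: 15.98
ee_pos: [0.4143, 0.2708, 0.1846]
ee_rot: [-3.141, 0.0, 1.571]
force: [0.2, 0.7, 0.1]
width: 0.0682
grip_force: 0.0
```

```bash
python3 lid.py s5
python3 - <<'E'
from h import *
p,d=optics.snapshot("wrist"); P=cloud("wrist",d); save("w5",p)
k=(P[...,2]>.17)&(P[...,2]<.23)&(abs(P[...,1]-.27)<.06)&(abs(P[...,0]-.42)<.06)&(d>0.05)
print(k.sum(),np.median(P[k],0) if k.any() else 0)
E
```

```text
[0.41427003 0.27083067 0.18456807] [-3.14144541e+00  9.31055758e-05  1.57110260e+00] [0.20147306 0.72580368 0.06931536]
top 497 [0.4462 0.2393 0.1095] [-0.945  0.004 -0.326] [0.423 0.19  0.006] [0.481 0.316 0.16 ]
14947 [0.41606889 0.27933113 0.20797162]
```

View pics/w5.png

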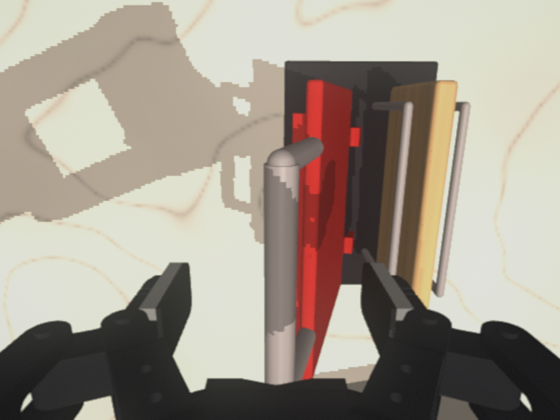

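The wrist view shows the bar free at column ~280, midway between the open fingers, with the lid leaning in the slot clear of the board. I'll withdraw straight up.

apply_moves(deltas=[[-0.6,[0,0,-0.2],[0,0,0]],[-0.6,[0,0,-0.5],[0,0,0]],[-0.6,[0,0,-0.8],[0,0,0]],[-0.6,[0,0,-0.8],[0,0,0]],[-0.6,[0,0,-0.8],[0,0,0]],[-0.6,[0,0,-0.8],[0,0,0]],[-0.6,[0,0,-0.5],[0,0,0]],[-0.6,[0,0,-0.2],[0,0,0]],[-0.6,[0,0,0],[0,0,0]],[-0.6,[0,0,0],[0,0,0]],[-0.6,[0,0,0],[0,0,0]],[-0.6,[0,0,0],[0,0,0]]])

```text
t: 17.13
ee_pos: [0.4137, 0.2706, 0.3207]
ee_rot: [-3.139, 0.001, 1.571]
force: [0.1, 0.6, 0.2]
width: 0.0683
grip_force: 0.0
```

Run:
```python
from h import *
for c in ("side","top"):
    p,d=optics.snapshot(c); P=cloud(c,d); r,g,b=[p[...,i].astype(int) for i in range(3)]
    m=(r>2.5*g)&(r>2.5*b)&(abs(P[...,0]-.45)<.07)&(abs(P[...,1]-.27)<.1)&(P[...,2]<.18)
    Q=P[m];n=np.linalg.svd(Q-Q.mean(0),full_matrices=False)[2][2];print(c,len(Q),n.round(3),np.degrees(np.arcsin(abs(n[2]))),Q.min(0),Q.max(0))
    print(np.median(Q[Q[:,2]<.03],0))
    if c=="side": save("s6",cv2.resize(p[60:340,140:420],None,fx=2,fy=2))
```

```text
side 26 [ 0.94  -0.006  0.342] 19.999741587105678 [0.42642204 0.18459862 0.00190125] [0.48045215 0.31193648 0.15656672]
[0.47246462 0.23416135 0.02797072]
top 721 [-0.946  0.005 -0.324] 18.93106655737736 [0.42270039 0.18997408 0.00596758] [0.47937381 0.34344551 0.15860353]
[0.47614777 0.23086116 0.02615554]
```

View pics/s6.png

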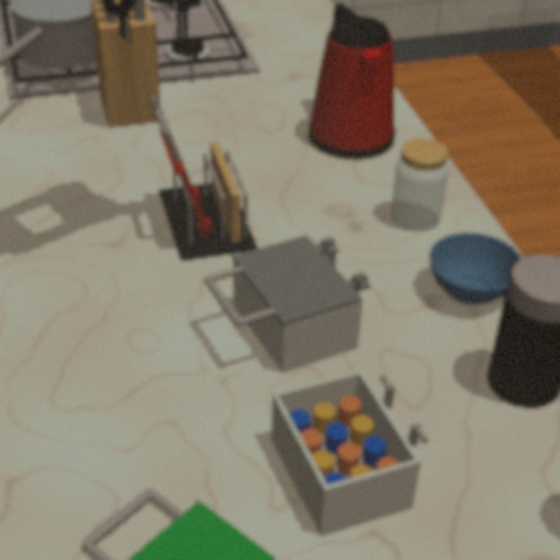

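The lid leans at about 19° in the slot at (190,180), with its hinge edge on the base, centred lengthwise. The robot is clear and the grey lid has not moved.

```bash
python3 -c "
from station import job
print(job.hand_in())"
```

```text
the job is handed in; nothing more can be done
None
```

The red lid stands handle up in the rack's empty slot, leaning about 19° on a loop and clear of the chopping board; the grey lid is still shut on its box, and I've handed the job in (no verdict was returned).

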